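# Run the spice grinder

### The job

The cordless spice grinder is filled with cinnamon for the gingerbread: put its smoked lid on, rim down, fully seated over the steel cup with the lid's tongue in the slot beside the switch, and let go of the lid. Then, never before the lid is on, press the switch key fully down with the fingertips, firmly but without leaning your weight on it, and finish the job still holding it down so that the grinder keeps running. Keep the grinder standing where it is and leave the jar, the bowl and the spatula alone.

Things in the scene. Friction and masses are not known exactly. Their poses are not given: they have to be found in the camera images.
- grinder: White cordless grinder, loose, about 1 kg. Origin: centre of its underside, on the cup's axis; z up. Round body 86 mm across; a lobe with the switch (44 mm wide at its end) reaches 74 mm from the axis along its own -x. Deck at z = 125 mm; the steel cup's collar (69 mm outside diameter) stands 8 mm above it. Seated, the lid's origin is on this axis at z = 125 mm, lid and grinder axes parallel.
- lid: Loose lid of dark brown smoked plastic, about 80 g, 51 mm high, starts rim down on the counter. Origin: centre of its rim plane; z up through the closed top. Skirt 80 mm outside, 74 mm inside, 12.5 mm high; above it a round upright-sided top 58 mm across (12.5 to 48 mm high), the place to grip. Tongue 16 mm wide, 4 mm thick at the skirt's foot reaches 49 mm from the axis along its own -x.
- tongue (a point): Point on the underside of the lid's tongue, 45.5 mm from the lid's axis along the lid's -x.
- slot (a point): Middle of the floor of the slot on the grinder's deck, 45.5 mm from the axis along the grinder's -x; the tongue lies here when the lid is on. The slot is 24 mm wide between two cheeks 4 mm high and runs along the grinder's x, between the cup and the switch key.
- switch_top (a point): Centre of the top of the black ribbed switch key, 60 mm from the grinder's axis along its -x; moves with it. Key 18 mm (along grinder x) by 26 mm. Released its top is 12 mm above the deck (137 mm above the counter), fully down 6 mm above it. With the lid on, the lid's top is 39 mm above the released key, and its round side 31 mm from the key's centre.
- switch (a joint): Travel of the switch key in m: 0 released, 0.006 fully down on its stop. It springs back; it takes 4 N to start it moving and 10 N to hold it on its stop (1 N more per mm).
- spice_jar: Bystander: closed amber glass jar with dark cap, 52 mm diameter, 85 mm high; origin at the centre of its underside.
- bowl: Bystander: white ceramic bowl, 116 mm diameter, 60 mm high; origin at the centre of its underside.
- spatula: Bystander: flat kitchen spatula 260 mm long, lying on the counter along its own x.
There are look-alikes about, which are no part of the job. What is shaped like the grinder but green is not meant. There is more than one size of the lid; the job needs the larger.

How it is judged:
By the outcome, as a careful person would: the job done as asked, in the order asked, and still so for the second after the job is handed in, while the arm keeps its last pose, push and grip.
It also fails if it takes over 64 s, if anything falls off the work surface, if the arm or the gripper's body presses on something with over 40 N, if the wrist force passes 120 N, or if a joint passes its speed limit or range.

### The arm

A 6-joint arm with a two-finger parallel gripper is mounted at the origin on the work surface. World frame = base frame: x ahead of the robot, y to its left, z up, the work surface at z = 0. Lengths are in m, angles in rad, forces in N, time in s.
With the tool pointing down it reaches from about 0.425 to 0.95 m from the base axis. Payload 3.5 kg.
Tool frame: the origin (TCP) lies on the centre line of the jaws, within the pads' length; the fingertips stand 22 mm ahead of it and the grasp point (between the pads) lies 3 mm ahead of it (ctrl.finger_overhang is the distance from the TCP to the fingertips, in m); z points along the fingers, y is the line along which they close (so a half turn about z gives the same grasp; the last joint's range is limited). The gripper opens to 85 mm and grips with 20 to 120 N. Pads are 22 mm wide; open, the fingers measure 114 mm over their backs; the gripper's body (76 mm by 85 mm) begins 54 mm behind the grasp point. The pads swing forward as they close: fully open they stand 13 mm farther back than shut.
Start: joints at [-1.349, 0.286, 1.577, -0, 1.279, -0.15], TCP at [0.245, -0.629, 0.253] pointing down, gripper open.
Joint ranges: [-2.77, 2.77], [-0.9, 2.22], [0.21, 2.48], [-1.53, 4.67], [0.24, 2.81], [-2.84, 2.84]. Speed limits (rad/s): [2.79, 2.79, 3.14, 3.14, 3.14, 3.14].

### API

Orientations are given as a 3x3 rotation matrix whose columns are the frame's x, y, z axes.
In Python, from workcell import ctrl gives the robot as it stands.
- The arm moves only by the tool carry_out, never from a script. Its argument "commands" is one flat list of numbers, 6 for each row, row after row: the shift along the tool's x, y, z in m, then the turn, a rotation vector about the tool's x, y, z in degrees. A call has 1 to 12 rows; each row is the pose to reach, as a shift and turn from the pose commanded when the call began, along the tool's axes at that moment; what a row does not reach only later rows make up. A row lasts 1/12 s, in which the tool goes at most 41.7 mm and 7.16 degrees, less where a joint would pass 70% of its speed; a pose out of reach is approached as far as the arm can. A call with a gripper value outside its range is refused whole. "fingers" is the closure, from -1 (fully open) to 1 (shut), set as the call begins (left out, the last holds). The fingers move at their own pace and stop on an object; "squeeze" is the grip in N (left out, the last holds). Time passes only in rows, so rows that repeat a pose let the fingers close. It gives the time, the measured TCP pose, the force, the opening and the grip force at its end, in the units of the state.
- ctrl.state(): the state, without advancing time (a new reading comes with each control period).
- ctrl.capture(name): name is "scene" or "side" or "wrist"; returns the picture (420x560x3 uint8, red, green, blue); there is no depth.
- ctrl.camera_params(name): a dict with "fx", "fy", "cx", "cy" (pixels), "rvec" (rotation vector, rad) and "tvec" (3), from world to camera coordinates, as OpenCV has them. Camera axes: x right, y down, z forward; pixel columns grow to the right and rows downward; lengths in m; the calibration is good to about 2 mm. A picture is of the moment at which its call begins: read the wrist's pose just before it. camera_params takes no time and is no camera call; for the wrist camera it gives the pose at the moment of the call.
- ctrl.sign_off(): hands the job in; it is judged then, once.
The state is a dict: "clock": time; "qpos": joint angles; "qd": joint speeds; "joint_efforts": joint torques, N m; "ee_pos": TCP position; "tool_rot": TCP orientation; "ft_force": force on the tool from outside, world axes, zero at the start; "moment": the same for the moment, N m; "finger_gap": finger opening in m; "grasp_force": force on a finger pad.
Only numpy, scipy, OpenCV 4.12 (cv2) and the standard library are available. Lean on these libraries where they do the work, as an engineer would, in place of code of your own. Each camera call takes 0.05 s, during which the arm holds its last target. There are 200 camera calls.

## Working session

There is one attempt and no reset: what is moved stays moved. The work goes in short steps, Python scripts to look and compute and a tool call to move; the robot and the scene stay as the last step left them, time stands still between calls to the robot, and variables do not carry over. Pictures are saved under pics/ and viewed, at most 10 in all, crops included, and the job is handed in when it is done.

Besides the shell and the picture viewer there is one more tool, called by a JSON object that holds its "method" and its "body". carry_out: Moves the arm, as the interface text tells. Its arguments: {"type":"object","properties":{"commands":{"type":"array"},"fingers":{"type":"number"},"squeeze":{"type":"number"}},"required":["commands"]}

```bash
ls; mkdir -p pics
python3 - <<'E'
from workcell import ctrl
import cv2,numpy as np
ims=[]
for n in("scene","side"):
    im=ctrl.capture(n);cv2.imwrite(f"pics/{n}0.png",im[:,:,::-1])
    p=ctrl.camera_params(n);R=cv2.Rodrigues(np.array(p['rvec']))[0];print(n,p['fx'],p['cx'],p['cy'],-R.T@np.array(p['tvec']).ravel(),R[2])
im=ctrl.capture("wrist");cv2.imwrite("pics/wrist0.png",im[:,:,::-1])
p=ctrl.camera_params("wrist");R=cv2.Rodrigues(np.array(p['rvec']))[0];print(p['fx'],-R.T@np.array(p['tvec']).ravel(),R)
print(ctrl.state(),ctrl.finger_overhang)
E
```

```text
pics
scene 442.9775100722467 279.7626638993611 214.126748290143 [ 1.44241485 -0.40413992  0.88560045] [-0.67740773  0.32694271 -0.6589592 ]
side 442.2024510943055 269.25734872564993 213.3363725494923 [0.46899552 0.55765257 0.87459686] [ 0.17659311 -0.61468253 -0.76875241]
360.9254209398926 [ 0.31756027 -0.6006095   0.3713568 ] [[ 3.63419881e-01 -9.31625155e-01 -7.48414439e-04]
 [-8.86456700e-01 -3.46046894e-01  3.07320788e-01]
 [-2.86566763e-01 -1.11023047e-01 -9.51605682e-01]]
{'clock': 0.15, 'qpos': array([-1.34898355e+00,  2.87020907e-01,  1.57783562e+00,  1.74166912e-05,
        1.27856838e+00, -1.50005090e-01]), 'qd': array([ 0.00087887, -0.00173117, -0.00635265,  0.00141165, -0.00064457,
        0.00095958]), 'joint_efforts': array([ 3.77356173e-04, -4.06600857e+01, -2.93144721e+01, -2.00810632e-04,
        3.91221227e-03,  4.12924265e-06]), 'ee_pos': array([ 0.24515954, -0.6284111 ,  0.25222848]), 'tool_rot': array([[ 9.31670321e-01,  3.63304643e-01, -3.86821755e-04],
       [ 3.63304733e-01, -9.31668644e-01,  1.79102715e-03],
       [ 2.90298780e-04, -1.80918101e-03, -9.99998321e-01]]), 'ft_force': array([ 0.2618098 , -0.0189201 , -0.70860745]), 'moment': array([-0.01949831,  0.02529761,  0.00217435]), 'grasp_force': 0.0, 'finger_gap': 0.085357895850486} 0.022
```

View pics/scene0.png

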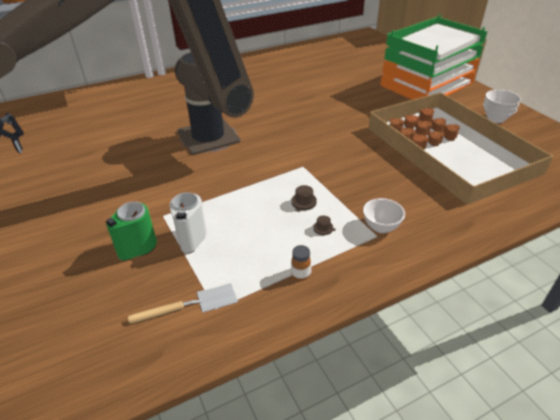

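View pics/side0.png

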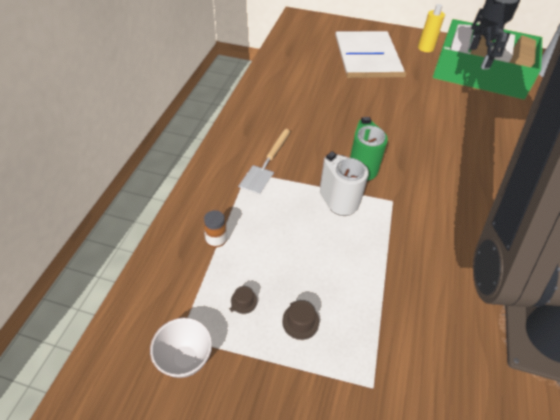

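Scene: white grinder at (188,222), with its switch at (182,215); green look-alike at (132,230). Large lid at (305,197), small lid at (323,225). Jar is at (301,262), bowl at (384,217), spatula at (185,306).
Side: white grinder at (345,185), with its switch at (331,157); green one at (369,150). Large lid at (301,319), small lid at (243,299).
I choose the white grinder and the larger lid. Next I measure both roughly.

```bash
cat > h.py <<'E'
import cv2,numpy as np
from scipy.spatial.transform import Rotation as Ro
def ray(p,uv):
    R=cv2.Rodrigues(np.array(p['rvec']))[0];t=np.array(p['tvec']).ravel()
    d=R.T@np.array([(uv[0]-p['cx'])/p['fx'],(uv[1]-p['cy'])/p['fy'],1]);return -R.T@t,d/np.linalg.norm(d)
def plane(p,uv,z):
    o,d=ray(p,uv);return o+d*(z-o[2])/d[2]
def tri(*pu):   # least-squares meeting point of rays, and miss distance
    A=np.zeros((3,3));b=np.zeros(3);L=[ray(*x) for x in pu]
    for o,d in L:
        M=np.eye(3)-np.outer(d,d);A+=M;b+=M@o
    x=np.linalg.solve(A,b);return x,[np.linalg.norm(np.cross(x-o,d)) for o,d in L]
def totool(s,w): return np.array(s['tool_rot']).T@(np.array(w)-s['ee_pos'])
def proj(p,X): return cv2.projectPoints(np.array(X,float).reshape(-1,1,3),np.array(p['rvec']),np.array(p['tvec']),np.array([[p['fx'],0,p['cx']],[0,p['fy'],p['cy']],[0,0,1]]),None)[0].reshape(-1,2)
E
python3 - <<'E'
from h import *
from workcell import ctrl
a,b=ctrl.camera_params("scene"),ctrl.camera_params("side")
for n,u,v in[("lid top",(304.5,190.5),(301.5,313)),("small",(323,220),(243,297)),("switch",(181.5,215.5),(331,156.5)),("cup",(186,202),(351,171)),("green cup",(132,212),(371,135))]:
    print(n,*[np.round(x,3) for x in tri((a,u),(b,v))])
print("tongue",plane(a,(293,203),.002),plane(b,(293,304),.002))
im=[cv2.resize(cv2.imread(f"pics/{n}0.png")[y:y+90,x:x+120],None,fx=3.3,fy=3.3,interpolation=2) for n,x,y in(("scene",250,160),("side",230,270),("scene",110,180),("side",300,110))]
cv2.imwrite("pics/crop0.png",np.vstack([np.hstack(im[:2]),np.hstack(im[2:])]))
E
```

```text
lid top [0.517 0.129 0.046] [0. 0.]
small [0.646 0.121 0.03 ] [0.002 0.002]
switch [ 0.55  -0.258  0.13 ] [0.001 0.001]
cup [ 0.494 -0.229  0.124] [0.001 0.001]
green cup [ 0.47  -0.37   0.128] [0.003 0.003]
tongue [0.50639729 0.09431083 0.002     ] [0.54312166 0.09096525 0.002     ]
```

View pics/crop0.png

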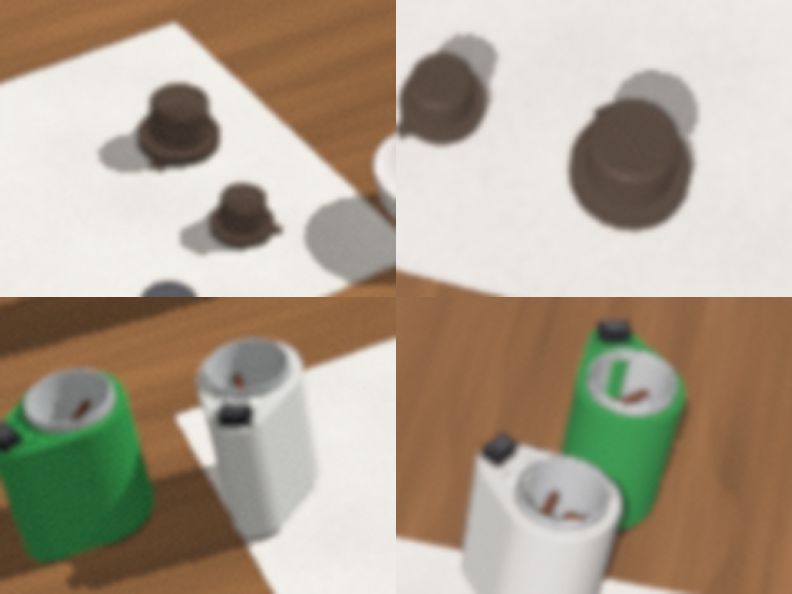

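{"method": "carry_out", "body": {"commands": [0.1, -0.075, -0.05, 0, 0, 0, 0.377, -0.282, -0.05, 0, 0, 0, 0.377, -0.282, -0.05, 0, 0, 0, 0.377, -0.282, -0.05, 0, 0, 0, 0.377, -0.282, -0.05, 0, 0, 0, 0.377, -0.282, -0.05, 0, 0, 0, 0.377, -0.282, -0.05, 0, 0, 0, 0.377, -0.282, -0.05, 0, 0, 0, 0.377, -0.282, -0.05, 0, 0, 0, 0.377, -0.282, -0.05, 0, 0, 0, 0.377, -0.282, -0.05, 0, 0, 0, 0.377, -0.282, -0.05, 0, 0, 0], "fingers": -1, "squeeze": 30}}

```text
clock: 1.15
ee_pos: [0.4957, -0.2251, 0.3038]
tool_rot: [[0.93, 0.367, 0.001], [0.367, -0.93, 0.001], [0.002, -0.001, -1.0]]
ft_force: [-0.8, 0.9, -0.3]
finger_gap: 0.0852
grasp_force: 0.0
```

{"method": "carry_out", "body": {"commands": [0, 0, 0, 0, 0, 0, 0, 0, 0, 0, 0, 0, 0, 0, 0, 0, 0, 0, 0, 0, 0, 0, 0, 0]}}

```text
clock: 1.48
ee_pos: [0.4934, -0.2302, 0.3029]
tool_rot: [[0.932, 0.362, -0.001], [0.362, -0.932, 0.0], [-0.001, -0.0, -1.0]]
ft_force: [0.2, -0.1, -0.3]
finger_gap: 0.085
grasp_force: 0.0
```

```bash
cat > cap.py <<'E'
import sys,pickle
from h import *
from workcell import ctrl
n=sys.argv[1]
s=ctrl.state();p=ctrl.camera_params("wrist");im=ctrl.capture("wrist")
cv2.imwrite(f"pics/{n}.png",im[:,:,::-1]);pickle.dump((s,p),open(n+".pkl","wb"))
print(s['clock'],np.round(s['ee_pos'],4),np.degrees(np.arctan2(s['tool_rot'][1,0],s['tool_rot'][0,0])),np.round(s['ft_force'],2),s['finger_gap'])
E
python3 cap.py g1
```

```text
1.4833 [ 0.4934 -0.2302  0.3029] 21.2105020130962 [ 0.18 -0.05 -0.28] 0.08498883389831982
```

{"method": "carry_out", "body": {"commands": [0.03, -0.03, 0, 0, 0, 0, 0.07, -0.04, 0, 0, 0, 0, 0.07, -0.04, 0, 0, 0, 0, 0.07, -0.04, 0, 0, 0, 0, 0.07, -0.04, 0, 0, 0, 0, 0.07, -0.04, 0, 0, 0, 0]}}

```text
clock: 2.03
ee_pos: [0.5441, -0.1676, 0.3032]
tool_rot: [[0.932, 0.362, -0.001], [0.362, -0.932, -0.0], [-0.001, -0.0, -1.0]]
ft_force: [-0.1, 0.4, 0.2]
finger_gap: 0.0853
grasp_force: 0.0
```

```bash
python3 cap.py g2; python3 -c "
import cv2,numpy as np
a=[cv2.imread(f'pics/{n}.png') for n in('g1','g2')]
cv2.imwrite('pics/gg.png',cv2.resize(np.hstack(a),(800,300),interpolation=3))"
```

```text
2.0333 [ 0.5441 -0.1676  0.3032] 21.19871813058897 [-0.11  0.39  0.21] 0.08529643041854554
```

View pics/gg.png

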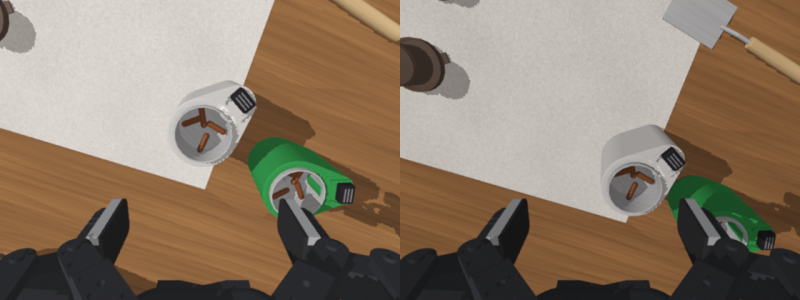

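g1 shows the white grinder's cup at about (287,188) px with its key at (339,140). In g2 the cup is at (332,262) and the key at (382,221). The green grinder sits below right of it, and a lid edge shows at left. Next I zoom in on the cup and key and make masks.

```bash
cat > gm.py <<'E'
from h import *
import pickle
out=[];res={}
for n,c in(("g1",(300,170)),("g2",(345,248))):
    s,p=pickle.load(open(n+".pkl","rb"));im=cv2.imread(f"pics/{n}.png")
    x0,y0=c[0]-75,c[1]-75;cr=im[y0:y0+150,x0:x0+150]
    hsv=cv2.cvtColor(cr,cv2.COLOR_BGR2HSV)
    dark=((hsv[...,2]<75)).astype(np.uint8)
    dark=cv2.morphologyEx(dark,cv2.MORPH_CLOSE,np.ones((5,5)))
    cs=[k for k in cv2.findContours(dark,0,1)[0] if 80<cv2.contourArea(k)<900]
    vis=cv2.resize(cr,None,fx=2.6,fy=2.6,interpolation=2)
    for k in cs:
        (cx,cy),wh,an=cv2.minAreaRect(k);print(n,"dark",cx+x0,cy+y0,wh,an);cv2.circle(vis,(int(cx*2.6),int(cy*2.6)),3,(0,0,255),-1)
    out.append(vis);print(n,"V at row of cup centre",hsv[(188 if n=="g1" else 262)-y0,20:110:2,2])
cv2.imwrite("pics/gz.png",np.hstack(out))
E
python3 gm.py
```

```text
g1 dark 340.0447463989258 140.2840461730957 (32.86054229736328, 22.362810134887695) 48.57633590698242
g1 V at row of cup centre [129 106 107 106 116 125 123 123 124 125 124 121 121 124 124 123 122 124
 125 124 105 134 121  92 116 125 124 123 120 132 179 180 161 128 129 163
 119 168 166 180 148 140 140 141 173]
g2 dark 317.6204376220703 242.4561996459961 (14.780386924743652, 34.345176696777344) 70.01689910888672
g2 dark 382.48096466064453 222.51649856567383 (31.839698791503906, 20.40360450744629) 49.08561706542969
g2 V at row of cup centre [161 142  91  93  93 103 106 106 104 105 107 105 103 104 106 107  93 114
 129 104  80 101 103 103 105 105 106 104 131 148 149 151 152 151 150 146
 142 147 153 121 121 133 156 178 167]
```

View pics/gz.png

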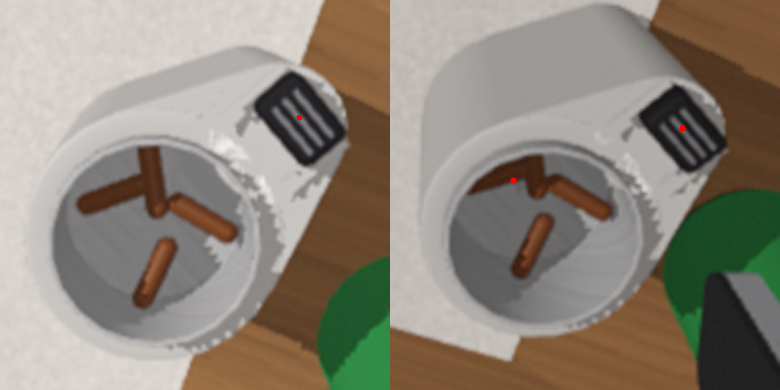

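The crops show the cup's rim ring at about (284.2,188.3) in g1 and (329.6,264.9) in g2. The key's centre is at (340,140.3) and (382.5,222). I triangulate these.

Run:
```python
from h import *
import pickle
from workcell import ctrl
p1=pickle.load(open("g1.pkl","rb"))[1];p2=pickle.load(open("g2.pkl","rb"))[1]
def P(l): return l
c=tri((p1,(284.2,188.3)),(p2,(329.6,264.9)));k=tri((p1,(340,140)),(p2,(382.5,222)))
print("cup",c,"key",k)
for p,u,v in((p1,(284.2,188.3),(340,140)),(p2,(329.6,264.9),(382.5,222))):
    C=plane(p,u,.133);K=plane(p,v,.136);d=K-C;print(C,K,np.linalg.norm(d[:2]),np.degrees(np.arctan2(d[1],d[0])))
# rim width check
print(np.linalg.norm(plane(p1,(225+50/2.6,188),.133)-plane(p1,(225+258/2.6,188),.133)))
s=ctrl.state();print(totool(s,[.517,.129,.30]))
```

```text
cup (array([ 0.49737316, -0.22919763,  0.13365912]), [np.float64(0.00011594212954632204), np.float64(0.00011594212954625404)]) key (array([ 0.54962997, -0.25679915,  0.12943327]), [np.float64(5.426053621137547e-05), np.float64(5.4260536211419266e-05)])
[ 0.49712316 -0.22918827  0.133     ] [ 0.54995438 -0.25554146  0.136     ] 0.0590392161537665 -26.51086878372969
[ 0.49719683 -0.22946966  0.133     ] [ 0.5511712 -0.2542085  0.136    ] 0.05937375611592484 -24.624074004381942
0.0659571063870829
[ 0.08201144 -0.28636985  0.00325323]
```

The cup's height comes out at 133 mm (nominal 133). The key sits 59 mm from the axis (nominal 60), and the grinder's -x points to about -26°. These agree with the description. Now the lid.

{"method": "carry_out", "body": {"commands": [0.03, -0.09, 0.01, 0, 0, -20, 0.082, -0.286, 0.05, 0, 0, -59, 0.082, -0.286, 0.05, 0, 0, -59, 0.082, -0.286, 0.05, 0, 0, -59, 0.082, -0.286, 0.05, 0, 0, -59, 0.082, -0.286, 0.05, 0, 0, -59, 0.082, -0.286, 0.05, 0, 0, -59, 0.082, -0.286, 0.05, 0, 0, -59, 0.082, -0.286, 0.05, 0, 0, -59, 0.082, -0.286, 0.05, 0, 0, -59, 0.082, -0.286, 0.05, 0, 0, -59, 0.082, -0.286, 0.05, 0, 0, -59]}}

```text
clock: 3.08
ee_pos: [0.5174, 0.1288, 0.2536]
tool_rot: [[0.171, 0.985, 0.001], [0.985, -0.171, -0.0], [-0.0, 0.001, -1.0]]
ft_force: [0.2, -0.5, 0.5]
finger_gap: 0.0855
grasp_force: 0.0
```

```bash
python3 cap.py l1
```

```text
3.0833 [0.5174 0.1288 0.2536] 80.15484601272416 [ 0.22 -0.46  0.48] 0.08549979588116456
```

{"method": "carry_out", "body": {"commands": [0.03, 0.02, 0, 0, 0, 0, 0.05, 0.04, 0, 0, 0, 0, 0.05, 0.04, 0, 0, 0, 0, 0.05, 0.04, 0, 0, 0, 0, 0.05, 0.04, 0, 0, 0, 0]}}

```text
clock: 3.55
ee_pos: [0.5649, 0.1715, 0.2531]
tool_rot: [[0.17, 0.986, -0.001], [0.986, -0.17, -0.0], [-0.001, -0.001, -1.0]]
ft_force: [-0.6, 0.2, 0.3]
finger_gap: 0.0854
grasp_force: 0.0
```

```bash
python3 cap.py l2; python3 -c "
import cv2,numpy as np
a=[cv2.imread(f'pics/{n}.png') for n in('l1','l2')]
cv2.imwrite('pics/ll.png',cv2.resize(np.hstack(a),(800,300),interpolation=3))"
```

```text
3.55 [0.5649 0.1715 0.2531] 80.23491818239818 [-0.61  0.17  0.35] 0.08535135913310586
```

View pics/ll.png

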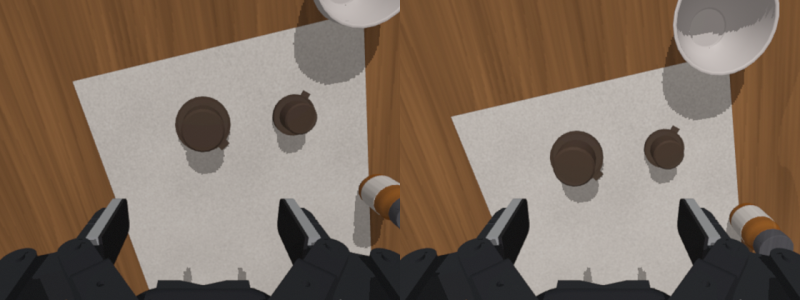

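l1 shows the large lid at about (284,174) px with its tongue lower right at (313,202). In l2 the lid is at (247,220) with the tongue at (279,244). The small lid is to its right. Now I mask and zoom for exact edges.

```bash
cat > lm.py <<'E'
from h import *
import pickle
out=[]
for n,c in(("l1",(288,180)),("l2",(252,224))):
    s,p=pickle.load(open(n+".pkl","rb"));im=cv2.imread(f"pics/{n}.png")
    x0,y0=c[0]-55,c[1]-60;cr=im[y0:y0+120,x0:x0+110]
    m=((cr[...,2]<105)&(cr[...,2].astype(int)-cr[...,0]>8)).astype(np.uint8)
    k=max(cv2.findContours(m,0,1)[0],key=cv2.contourArea);m2=np.zeros_like(m);cv2.drawContours(m2,[k],-1,1,-1)
    op=cv2.morphologyEx(m2,cv2.MORPH_OPEN,cv2.getStructuringElement(2,(31,31)))
    t=cv2.morphologyEx(m2&~op,cv2.MORPH_OPEN,np.ones((3,3)));tk=max(cv2.findContours(t,0,1)[0],key=cv2.contourArea)
    M=cv2.moments(tk);tc=np.array([M['m10'],M['m01']])/M['m00'];print(n,"tongue px",tc+[x0,y0],"area",M['m00'],"lid bbox",np.array(cv2.boundingRect(k))+[x0,y0,0,0])
    W=np.array([plane(p,q,0.002)[:2] for q in k[:,0]+[x0,y0]])
    print(" tongue ground",plane(p,tc+[x0,y0],.004)[:2])
    v=cv2.resize(cr,None,fx=3.6,fy=3.6,interpolation=2);v=cv2.convertScaleAbs(v,alpha=1.9)
    cv2.drawContours(v,[(k*3.6+1.8).astype(int)],-1,(0,255,0),1);out.append(v)
cv2.imwrite("pics/lz.png",np.hstack(out))
E
python3 lm.py
```

```text
l1 tongue px [313.73913043 204.33333333] area 46.0 lid bbox [245 135  78  79]
 tongue ground [0.54204639 0.09010753]
l2 tongue px [278.2014652  246.13919414] area 45.5 lid bbox [210 183  74  79]
 tongue ground [0.54342191 0.09180123]
```

View pics/lz.png

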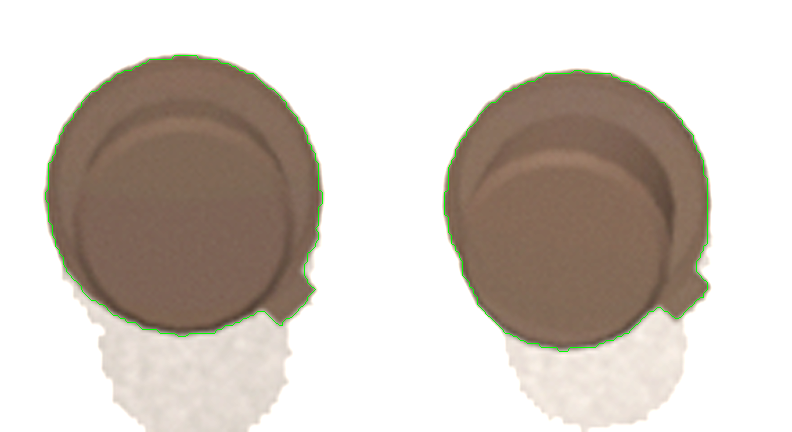

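The top disc's centre reads (284,181.9) in l1 and (244.4,233.4) in l2. The tongue is clear at (313.7,204.3) and (278.2,246.1).

Run:
```python
from h import *
import pickle
from workcell import ctrl
p1=pickle.load(open("l1.pkl","rb"))[1];p2=pickle.load(open("l2.pkl","rb"))[1]
u,v=(284-.5,181.9-.5),(244.4-.5,233.4-.5)
c=tri((p1,u),(p2,v));t=tri((p1,(313.74,204.33)),(p2,(278.2,246.14)));print(c,t)
for p,q in((p1,u),(p2,v)):print(plane(p,q,.05))
print("top dia",[np.linalg.norm(plane(p1,(233+76/3.6,182),.049)-plane(p1,(233+291/3.6,182),.049))])
# skirt outer edge left/right at mid skirt
print("skirt",[plane(p1,(233+x/3.6,120+195/3.6),.0125) for x in(45,322)])
C=c[0]
for w in(t[0],plane(p1,(313.74,204.33),.004),plane(p2,(278.2,246.14),.004)):
    d=w-C;print(np.linalg.norm(d[:2]),np.degrees(np.arctan2(d[1],d[0])))
s=ctrl.state();print(s['ee_pos'],np.degrees(s['qpos'][[0,5]]))
```

```text
(array([0.51673186, 0.12978125, 0.04682192]), [np.float64(0.0006026636377805356), np.float64(0.0006026636377804276)]) (array([ 0.54235447,  0.08628067, -0.00864319]), [np.float64(0.00016650311488798482), np.float64(0.00016650311488815585)])
[0.51645968 0.13097188 0.05      ]
[0.51771414 0.13047976 0.05      ]
top dia [np.float64(0.054876320042692925)]
skirt [array([0.47816565, 0.13629451, 0.0125    ]), array([0.5551521 , 0.12293552, 0.0125    ])]
0.050485831719955736 -59.50116829571047
0.04705979645418077 -57.45556309321683
0.04641980145801958 -54.90504893544492
[0.56472135 0.17150968 0.25325757] [ 7.05387914 16.82341106]
```

The lid's top is at about 48 mm, close to the stated 51 mm, and its centre is (0.517,0.130). The tongue lies 46–47 mm out at about -56.5°, so the lid's yaw is 123.5°. The grinder's yaw is about 154°, so I have to turn the lid +30.5°. I move over the lid and turn the tool to yaw 123.5°.

{"method": "carry_out", "body": {"commands": [-0.02, -0.015, 0.02, 0, 0, -10, -0.049, -0.04, 0.1, 0, 0, -43.5, -0.049, -0.04, 0.1, 0, 0, -43.5, -0.049, -0.04, 0.1, 0, 0, -43.5, -0.049, -0.04, 0.1, 0, 0, -43.5, -0.049, -0.04, 0.1, 0, 0, -43.5, -0.049, -0.04, 0.1, 0, 0, -43.5, -0.049, -0.04, 0.1, 0, 0, -43.5, -0.049, -0.04, 0.1, 0, 0, -43.5, -0.049, -0.04, 0.1, 0, 0, -43.5]}}

```text
clock: 4.43
ee_pos: [0.5175, 0.1306, 0.1538]
tool_rot: [[-0.555, 0.832, 0.001], [0.832, 0.555, 0.0], [-0.0, 0.001, -1.0]]
ft_force: [0.4, 0.3, 0.1]
finger_gap: 0.0854
grasp_force: 0.0
```

Run:
```python
from h import *
from workcell import ctrl
s=ctrl.state();print(s['ee_pos'],np.degrees(np.arctan2(s['tool_rot'][1,0],s['tool_rot'][0,0])),totool(s,[.517,.130,.039]))
```

```text
[0.51746633 0.13062282 0.15377439] 123.68510988352313 [-0.0002147  -0.00080809  0.11477398]
```

{"method": "carry_out", "body": {"commands": [0, -0.001, 0.03, 0, 0, 0, 0, -0.001, 0.06, 0, 0, 0, 0, -0.001, 0.09, 0, 0, 0, 0, -0.001, 0.105, 0, 0, 0, 0, -0.001, 0.115, 0, 0, 0, 0, -0.001, 0.115, 0, 0, 0, 0, -0.001, 0.115, 0, 0, 0]}}

```text
clock: 5.02
ee_pos: [0.5169, 0.1303, 0.0386]
tool_rot: [[-0.556, 0.831, 0.0], [0.831, 0.556, 0.0], [-0.0, 0.0, -1.0]]
ft_force: [0.0, 0.5, -0.2]
finger_gap: 0.0857
grasp_force: 0.0
```

{"method": "carry_out", "body": {"commands": [0, 0, 0, 0, 0, 0, 0, 0, 0, 0, 0, 0, 0, 0, 0, 0, 0, 0, 0, 0, 0, 0, 0, 0, 0, 0, 0, 0, 0, 0, 0, 0, 0, 0, 0, 0, 0, 0, 0, 0, 0, 0, 0, 0, 0, 0, 0, 0], "fingers": 1, "squeeze": 30}}

```text
clock: 5.68
ee_pos: [0.5181, 0.1304, 0.0403]
tool_rot: [[-0.556, 0.831, 0.003], [0.831, 0.556, 0.0], [-0.002, 0.003, -1.0]]
ft_force: [-1.7, 1.2, 6.4]
finger_gap: 0.0571
grasp_force: 32.6
```

{"method": "carry_out", "body": {"commands": [0, 0, -0.01, 0, 0, 0, 0, 0, -0.03, 0, 0, 0, 0, 0, -0.06, 0, 0, 0, 0, 0, -0.1, 0, 0, 0, 0, 0, -0.14, 0, 0, 0, 0, 0, -0.18, 0, 0, 0, 0, 0, -0.21, 0, 0, 0, 0, 0, -0.21, 0, 0, 0, 0, 0, -0.21, 0, 0, 0]}}

```text
clock: 6.43
ee_pos: [0.5174, 0.1303, 0.2514]
tool_rot: [[-0.556, 0.831, 0.006], [0.831, 0.556, 0.0], [-0.003, 0.005, -1.0]]
ft_force: [-0.3, -0.1, -1.3]
finger_gap: 0.057
grasp_force: 32.4
```

```bash
python3 cap.py h1
python3 - <<'E'
from h import *
import pickle
from workcell import ctrl
s,p=pickle.load(open("h1.pkl","rb"));print(totool(s,[.497,-.229,.25]))
a=cv2.imread("pics/h1.png");b=cv2.cvtColor(ctrl.capture("side"),cv2.COLOR_RGB2BGR)
cv2.imwrite("pics/hh.png",cv2.resize(np.hstack([a,b]),(800,300),interpolation=3))
E
```

```text
6.4333 [0.5174 0.1303 0.2514] 123.80533485191805 [-0.35 -0.12 -1.32] 0.05703513172463758
[-0.2871769  -0.21690161  0.00112734]
```

View pics/hh.png

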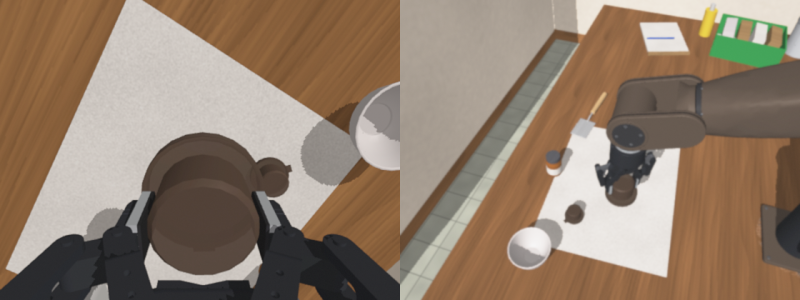

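h1 shows the lid firmly held at about (284,280) px, level between the pads. The side view confirms it, and the counter items are untouched. I carry it over the grinder, turning +30.2°.

{"method": "carry_out", "body": {"commands": [-0.012, -0.009, -0.003, 0, 0, -2, -0.035, -0.027, -0.003, 0, 0, -4, -0.065, -0.05, -0.003, 0, 0, -7, -0.095, -0.072, -0.003, 0, 0, -10, -0.125, -0.095, -0.003, 0, 0, -13, -0.155, -0.117, -0.003, 0, 0, -16, -0.185, -0.14, -0.003, 0, 0, -19, -0.215, -0.162, -0.003, 0, 0, -22, -0.245, -0.185, -0.003, 0, 0, -25, -0.27, -0.204, -0.003, 0, 0, -28, -0.283, -0.213, -0.003, 0, 0, -30, -0.287, -0.217, -0.003, 0, 0, -30.2]}}

```text
clock: 7.53
ee_pos: [0.4944, -0.231, 0.2482]
tool_rot: [[-0.898, 0.441, -0.005], [0.441, 0.898, 0.003], [0.005, 0.0, -1.0]]
ft_force: [0.0, 0.4, -0.4]
finger_gap: 0.0572
grasp_force: 32.5
```

{"method": "carry_out", "body": {"commands": [0, 0, 0, 0, 0, 0, 0, 0, 0, 0, 0, 0, 0, 0, 0, 0, 0, 0]}}

```text
clock: 7.78
ee_pos: [0.4957, -0.2275, 0.2503]
tool_rot: [[-0.899, 0.438, -0.002], [0.438, 0.899, 0.002], [0.002, 0.001, -1.0]]
ft_force: [-0.3, 0.5, -0.5]
finger_gap: 0.0568
grasp_force: 32.5
```

```bash
python3 cap.py h2
python3 - <<'E'
from h import *
import pickle
from workcell import ctrl
s,p=pickle.load(open("h1.pkl","rb"))
R=s['tool_rot'];e=s['ee_pos']
for nm,X in(("skirt far top",[.04,0,.0265]),("skirt far bot",[.04,0,.039]),("topdisc far",[.029,0,-.009]),("topdisc near",[-.029,0,-.009]),("left",[0,.029,-.009]),("right",[0,-.029,-.009])):
    print(nm,proj(p,[e+R@np.array(X)])[0]/1.4)
s,p=pickle.load(open("h2.pkl","rb"));print(totool(s,[.497,-.229,.19]))
a=ctrl.capture("scene")[:,:,::-1];b=ctrl.capture("side")[:,:,::-1]
pa,pb=ctrl.camera_params("scene"),ctrl.camera_params("side")
e=s['ee_pos'];R=s['tool_rot']
tt=e+R@np.array([-.0455,0,.037]);print("tongue pred",proj(pa,[tt]),proj(pb,[tt]))
ca=a[110:260,120:260];cb=b[90:240,270:410]
w=cv2.imread("pics/h2.png")
cv2.imwrite("pics/h2z.png",np.hstack([cv2.resize(np.ascontiguousarray(c),None,fx=2.8,fy=2.8,interpolation=2) for c in(ca,cb)]))
E
```

```text
7.7833 [ 0.4957 -0.2275  0.2503] 154.04474111539216 [-0.34  0.52 -0.48] 0.05683262106067031
skirt far top [205.0541368 137.0849011]
skirt far bot [204.92469105 131.98100271]
topdisc far [205.48993462 179.54822334]
topdisc near [205.15205051 278.99940051]
left [263.28958192 232.75796787]
right [147.35304281 232.67028645]
[-0.00195756 -0.0008132   0.06029856]
tongue pred [[178.06940013 185.92322516]] [[340.02259276 134.18459397]]
```

View pics/h2z.png

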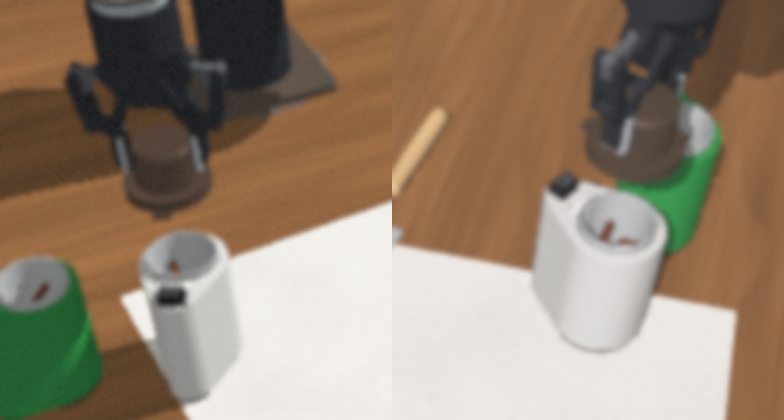

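In the scene picture the held tongue is at (178,186) px, matching the prediction (178.1,185.9), so lid centring and yaw are right. I correct by -2 mm and -1 mm and descend, slowly at the end.

{"method": "carry_out", "body": {"commands": [-0.002, -0.001, 0.01, 0, 0, 0, -0.002, -0.001, 0.03, 0, 0, 0, -0.002, -0.001, 0.05, 0, 0, 0, -0.002, -0.001, 0.062, 0, 0, 0, -0.002, -0.001, 0.068, 0, 0, 0, -0.002, -0.001, 0.07, 0, 0, 0, -0.002, -0.001, 0.07, 0, 0, 0, -0.002, -0.001, 0.07, 0, 0, 0]}}

```text
clock: 8.6
ee_pos: [0.4979, -0.2311, 0.1823]
tool_rot: [[-0.899, 0.438, 0.001], [0.438, 0.899, -0.001], [-0.002, -0.0, -1.0]]
ft_force: [0.2, 0.0, -1.5]
finger_gap: 0.0574
grasp_force: 32.5
```

Run:
```python
from h import *
from workcell import ctrl
s=ctrl.state();print(totool(s,[.497,-.229,.164]),s['ft_force'],np.degrees(np.arctan2(s['tool_rot'][1,0],s['tool_rot'][0,0])))
```

```text
[0.00172974 0.00154633 0.01831238] [ 1.52638099e-01  8.39498283e-04 -1.48940713e+00] 154.00447427255833
```

{"method": "carry_out", "body": {"commands": [0, 0, 0, 0, 0, 0, 0, 0, 0, 0, 0, 0, 0, 0, 0, 0, 0, 0]}}

```text
clock: 8.85
ee_pos: [0.4976, -0.2311, 0.1822]
tool_rot: [[-0.899, 0.438, 0.001], [0.438, 0.899, -0.001], [-0.002, -0.0, -1.0]]
ft_force: [-0.3, 0.4, -1.8]
finger_gap: 0.057
grasp_force: 32.5
```

{"method": "carry_out", "body": {"commands": [0, 0, 0, 0, 0, 0]}}

```text
clock: 8.93
ee_pos: [0.4975, -0.2309, 0.1819]
tool_rot: [[-0.899, 0.438, 0.001], [0.438, 0.899, -0.001], [-0.001, -0.0, -1.0]]
ft_force: [-0.1, 0.5, -1.2]
finger_gap: 0.0567
grasp_force: 32.5
```

{"method": "carry_out", "body": {"commands": [0.001, 0.0015, 0.003, 0, 0, 0, 0.001, 0.0015, 0.006, 0, 0, 0, 0.001, 0.0015, 0.008, 0, 0, 0, 0.001, 0.0015, 0.01, 0, 0, 0, 0.001, 0.0015, 0.012, 0, 0, 0, 0.001, 0.0015, 0.014, 0, 0, 0, 0.001, 0.0015, 0.014, 0, 0, 0, 0.001, 0.0015, 0.014, 0, 0, 0]}}

```text
clock: 9.6
ee_pos: [0.4969, -0.2289, 0.1671]
tool_rot: [[-0.899, 0.438, -0.0], [0.438, 0.899, 0.0], [0.0, 0.0, -1.0]]
ft_force: [0.1, 0.2, -0.1]
finger_gap: 0.0571
grasp_force: 32.5
```

{"method": "carry_out", "body": {"commands": [0, 0, 0.001, 0, 0, 0, 0, 0, 0.002, 0, 0, 0, 0, 0, 0.003, 0, 0, 0, 0, 0, 0.004, 0, 0, 0, 0, 0, 0.004, 0, 0, 0]}}

```text
clock: 10.02
ee_pos: [0.4974, -0.2292, 0.1654]
tool_rot: [[-0.899, 0.438, 0.001], [0.438, 0.899, -0.0], [-0.001, 0.0, -1.0]]
ft_force: [-3.8, 1.2, 6.8]
finger_gap: 0.0574
grasp_force: 33.1
```

{"method": "carry_out", "body": {"commands": [0, 0, -0.001, 0, 0, 0, 0, 0, -0.001, 0, 0, 0, 0, 0, -0.001, 0, 0, 0, 0, 0, -0.001, 0, 0, 0, 0, 0, -0.001, 0, 0, 0, 0, 0, -0.001, 0, 0, 0], "fingers": -1}}

```text
clock: 10.52
ee_pos: [0.497, -0.2289, 0.1641]
tool_rot: [[-0.899, 0.438, -0.0], [0.438, 0.899, 0.0], [0.0, 0.0, -1.0]]
ft_force: [-0.7, -0.8, 0.1]
finger_gap: 0.0854
grasp_force: 0.0
```

{"method": "carry_out", "body": {"commands": [0, 0, -0.01, 0, 0, 0, 0, 0, -0.03, 0, 0, 0, 0, 0, -0.06, 0, 0, 0, 0, 0, -0.09, 0, 0, 0, 0, 0, -0.11, 0, 0, 0, 0, 0, -0.11, 0, 0, 0, 0, 0, -0.11, 0, 0, 0]}}

```text
clock: 11.1
ee_pos: [0.4977, -0.2294, 0.2765]
tool_rot: [[-0.899, 0.438, 0.003], [0.438, 0.899, -0.002], [-0.004, -0.001, -1.0]]
ft_force: [-0.3, 0.8, -0.5]
finger_gap: 0.0855
grasp_force: 0.0
```

```bash
python3 cap.py r1
python3 - <<'E'
from h import *
from workcell import ctrl
a=ctrl.capture("scene")[:,:,::-1];b=ctrl.capture("side")[:,:,::-1];w=cv2.imread("pics/r1.png")
cv2.imwrite("pics/r1w.png",w);cv2.imwrite("pics/r1a.png",a);cv2.imwrite("pics/r1b.png",b)
L=[cv2.resize(np.ascontiguousarray(c),(400,400),interpolation=2) for c in(a[160:260,130:230],b[120:220,300:400])]
cv2.imwrite("pics/rz.png",np.hstack(L))
E
```

```text
11.1 [ 0.4977 -0.2294  0.2765] 154.00737180628272 [-0.28  0.82 -0.5 ] 0.08551889858859381
```

View pics/rz.png

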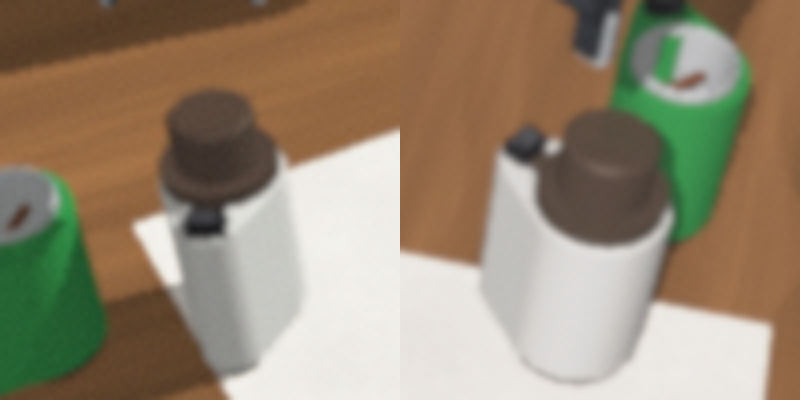

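The pictures show the lid sitting level on the cup with its tongue toward the key, and key and body unmoved. I check that numerically with existing picture points, while closing the fingers and moving over the key.

Run:
```python
from h import *
from workcell import ctrl
a,b=ctrl.camera_params("scene"),ctrl.camera_params("side")
for n,u,v in[("lid top",(182.5,186),(353.7,155)),("key",(181.3,214.2),(331,155.5))]:
    print(n,*[np.round(x,3) for x in tri((a,u),(b,v))])
# wrist check: predicted pixels of seated lid vs mask
import pickle
s,p=pickle.load(open("r1.pkl","rb"));im=cv2.imread("pics/r1.png")
m=((im[...,2]<115)&(im[...,2].astype(int)-im[...,0]>8)&(im[...,2].astype(int)-im[...,0]<40)).astype(np.uint8)
m=cv2.morphologyEx(m,cv2.MORPH_OPEN,np.ones((7,7)))
n,l,st,c=cv2.connectedComponentsWithStats(m);i=1+np.argmax(st[1:,4]);print("mask bbox",st[i])
th=np.linspace(0,2*np.pi,72);A=np.array([.497,-.229,0])
X=np.vstack([A+np.c_[r*np.cos(th),r*np.sin(th),0*th+z] for r,z in((.04,.1255),(.04,.1375),(.029,.174))])
q=proj(p,X);print("pred bbox",q.min(0),np.ptp(q,axis=0))
print(totool(s,[.5527,-.2562,.2]))
```

```text
lid top [ 0.495 -0.229  0.178] [0. 0.]
key [ 0.55  -0.257  0.134] [0.001 0.001]
mask bbox [ 232  150  105  110 8935]
pred bbox [232.49780735 148.08468165] [107.19921815 112.97126744]
[-6.09191873e-02  6.40880904e-05  7.67327739e-02]
```

{"method": "carry_out", "body": {"commands": [-0.02, 0, 0, 0, 0, 0, -0.045, 0, 0, 0, 0, 0, -0.06, 0, 0, 0, 0, 0, -0.061, 0, 0.02, 0, 0, 0, -0.061, 0, 0.04, 0, 0, 0, -0.061, 0, 0.06, 0, 0, 0, -0.061, 0, 0.076, 0, 0, 0, -0.061, 0, 0.076, 0, 0, 0, -0.061, 0, 0.076, 0, 0, 0, -0.061, 0, 0.076, 0, 0, 0], "fingers": 1}}

```text
clock: 12.08
ee_pos: [0.5519, -0.2558, 0.1985]
tool_rot: [[-0.899, 0.438, -0.0], [0.438, 0.899, 0.0], [0.0, 0.0, -1.0]]
ft_force: [0.9, 0.5, 0.9]
finger_gap: -0.0
grasp_force: 0.0
```

Run:
```python
from h import *
from workcell import ctrl
s=ctrl.state();print(totool(s,[.5527,-.2562,.163]),s['ft_force'],s['finger_gap'])
```

```text
[-8.59017660e-04 -4.14115279e-05  3.54925159e-02] [0.86848641 0.46439061 0.94673012] -1.0012581342983232e-05
```

The lid's top measures 178 mm (seated: 176), and its wrist outline matches the seated prediction within 3 px. Now the key.

{"method": "carry_out", "body": {"commands": [-0.001, 0, 0.015, 0, 0, 0, -0.001, 0, 0.03, 0, 0, 0, -0.001, 0, 0.036, 0, 0, 0, -0.001, 0, 0.039, 0, 0, 0, -0.001, 0, 0.041, 0, 0, 0, -0.001, 0, 0.043, 0, 0, 0, -0.001, 0, 0.043, 0, 0, 0]}}

```text
clock: 12.67
ee_pos: [0.5529, -0.2562, 0.1571]
tool_rot: [[-0.899, 0.438, -0.0], [0.438, 0.899, -0.0], [-0.0, -0.0, -1.0]]
ft_force: [-4.1, 2.8, 5.8]
finger_gap: 0.0
grasp_force: 2.9
```

{"method": "carry_out", "body": {"commands": [0, 0, 0.001, 0, 0, 0, 0, 0, 0.002, 0, 0, 0, 0, 0, 0.003, 0, 0, 0, 0, 0, 0.003, 0, 0, 0]}}

```text
clock: 13.0
ee_pos: [0.5532, -0.2564, 0.1551]
tool_rot: [[-0.899, 0.438, 0.001], [0.438, 0.899, -0.001], [-0.001, -0.0, -1.0]]
ft_force: [-4.7, 2.2, 7.8]
finger_gap: -0.0003
grasp_force: 3.9
```

{"method": "carry_out", "body": {"commands": [0.001, 0, 0.001, 0, 0, 0, 0.0015, 0, 0.002, 0, 0, 0, 0.002, 0, 0.003, 0, 0, 0, 0.002, 0, 0.003, 0, 0, 0]}}

```text
clock: 13.33
ee_pos: [0.5527, -0.2562, 0.1534]
tool_rot: [[-0.899, 0.438, 0.005], [0.438, 0.899, -0.003], [-0.006, -0.0, -1.0]]
ft_force: [-1.9, 1.0, 9.8]
finger_gap: -0.0
grasp_force: 4.8
```

{"method": "carry_out", "body": {"commands": [0.001, 0, 0.001, 0, 0, 0, 0.0015, 0, 0.002, 0, 0, 0, 0.0015, 0, 0.003, 0, 0, 0, 0.0015, 0, 0.003, 0, 0, 0, 0.0015, 0, 0.003, 0, 0, 0]}}

```text
clock: 13.75
ee_pos: [0.5526, -0.2562, 0.153]
tool_rot: [[-0.899, 0.438, 0.008], [0.438, 0.899, -0.005], [-0.009, -0.001, -1.0]]
ft_force: [-2.8, 2.7, 16.2]
finger_gap: -0.0002
grasp_force: 7.6
```

{"method": "carry_out", "body": {"commands": [0.0005, 0, 0, 0, 0, 0, 0.0005, 0, 0, 0, 0, 0, 0.0005, 0, 0, 0, 0, 0, 0.0005, 0, 0, 0, 0, 0, 0.0005, 0, 0, 0, 0, 0, 0.0005, 0, 0, 0, 0, 0]}}

```text
clock: 14.25
ee_pos: [0.5526, -0.2562, 0.153]
tool_rot: [[-0.899, 0.438, 0.009], [0.438, 0.899, -0.005], [-0.011, -0.001, -1.0]]
ft_force: [-1.6, 2.7, 15.0]
finger_gap: -0.0
grasp_force: 7.2
```

Run:
```python
from h import *
from workcell import ctrl
for n,r in(("scene",(slice(225,255),slice(165,215))),("side",(slice(150,215),slice(320,375)))):
    o=cv2.imread(f"pics/r1{'a' if n=='scene' else 'b'}.png");c=ctrl.capture(n)[:,:,::-1]
    w=lambda x:np.array(cv2.phaseCorrelate(cv2.cvtColor(np.ascontiguousarray(o[r]),6).astype(np.float64),cv2.cvtColor(np.ascontiguousarray(c[r]),6).astype(np.float64))[0])
    print(n,"shift px",w(0))
s=ctrl.state();print(s['clock'],s['ee_pos'],s['ft_force'],s['qd'].round(3))
```

```text
scene shift px [-0.03438081  0.01089852]
side shift px [0.02677214 0.01993387]
14.35 [ 0.55257341 -0.25614032  0.15300211] [-2.03707287  2.68656042 14.05189333] [ 0.     0.001  0.003 -0.001 -0.002 -0.001]
```

```bash
python3 -c "
from workcell import ctrl
print(ctrl.sign_off())"
```

```text
the job is handed in; nothing more can be done
None
```

The lid is seated over the cup with its tongue toward the switch and released. The key is held down on its stop with about 15 N, the grinder has not moved, and the job was handed in at about 14 s.

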